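# Set the stop turret and hold a block in the corner of the boring jig

## Task

I am about to bore this wooden block for a lock cylinder: turn the black knob of the jig's stop turret until the short stop screw with the red collar clicks into place facing along the bed. Then lay the block flat on the jig's bed and slide it into the corner, its long side flat against the fence and its end against the red stop screw. Finish while still holding the block pressed firmly against both, without letting go, and leave the other things on the bench where they are.

Things in the scene. Friction and masses are not known exactly. Their poses are not given: they have to be found in the camera images.
- jig: boring jig: grey cast base 90 x 217 x 11 mm fixed on the bench, a bright steel bed on it, a steel fence along the back and a stop turret at one end of the bed. Origin on the bench under the jig; its x points from the open front of the bed square to the fence, y along the fence away from the turret, z up. The turret's axis stands at jig (-2.5, -95) mm
- bed_home (a point): point on the bed under the centre of the block when it is fully home against fence and red stop (jig -2.5, 0 mm; 14 mm above the bench; axes as the jig). The free steel bed reaches from here 43 mm to -x (open front), 22 mm to +x (fence), 47 mm to -y and 90 mm to +y (open end), all level
- bush_arm (a point): middle of the fixed drill-bush arm, parked along the back of the jig behind the fence; do not hit it. Post and arm fill jig x 42 to 70 mm, jig y -69 to +22 mm, up to 73 mm above the bench
- stop_turret (a joint): angle of the stop turret in rad; three spring clicks: 0 = yellow stop faces along the bed (jig +y), 0.698 = blue stop, 1.396 = red stop. Grows as the knob turns clockwise seen from above; end stops 0.05 rad beyond the end clicks. Needs about 0.3 N m to leave a click; let go within 0.25 rad of a click, it snaps into it
- knob_grip (a point): middle of the black bar handle on top of the turret, on the turret's vertical axis, 63 mm above the bench. The bar is 40 mm long, 14 mm wide and 30 mm high (46 to 76 mm above the bench). Its x axis runs along the bar and the blue screw and turns with the turret: at angle q it points 130 degrees minus q, counter-clockwise from jig x
- block_center (a point): centre of the loose wooden block, 45 x 120 x 36 mm (x, y, z), lying flat on the bench at the start; y along its length. About 0.12 kg
- oak_block: the same wooden block; origin at the centre of its underside, same axes
- brass_cylinder: brass lock cylinder, 43 x 24 x 40 mm, standing on the bench; leave it alone
- tape: yellow tape measure, 32 x 75 x 67 mm; leave it alone
- pliers: red-handled pliers lying on the bench, 173 x 53 x 13 mm; leave them alone
- fence_face (a point): steel fence, a straight bar 134 mm long along jig y, 15 mm thick, its top 29 mm above the bench (15 mm above the bed, so the block stands 21 mm proud of it). This point is the middle of its front face (the face the block goes against), at its foot on the bed; x points away from the block, square to that face
- red_tip (a point): domed tip of the stop screw with the red collar, the shortest of three radial screws (8 mm thick, tip 35 mm from the turret axis, 31 mm above the bench, collar 17 mm across). The blue one reaches 40 mm and the yellow one 45 mm from the axis; they stand 40 degrees apart, below the knob

How it is judged:
By the outcome, as a careful person would: the job done as asked, in the order asked, and still so for the second after the job is handed in, while the arm keeps its last pose, push and grip.
It also fails if it takes over 72 s, if anything falls off the work surface, if the arm or the gripper's body presses on something with over 40 N, if the wrist force passes 120 N, or if a joint passes its speed limit or range.

## Robot

A 7-joint arm with a two-finger parallel gripper is mounted at the origin on a cart in front of the work surface, level with it; the furniture and walls round the work are solid. World frame = base frame: x ahead of the robot, y to its left, z up, the work surface at z = 0. Lengths are in m, angles in rad, forces in N, time in s.
With the tool pointing down it reaches from about 0.425 to 0.875 m from the base axis. Payload 9.9 kg.
Tool frame: the origin (TCP) lies on the centre line of the jaws, within the pads' length; the fingertips stand 22 mm ahead of it and the grasp point (between the pads) lies 3 mm ahead of it; z points along the fingers, y is the direction in which the jaws open and shut (so a half turn about z gives the same grasp; the last joint's range is limited). The gripper opens to 85 mm and grips with 20 to 120 N. Pads are 22 mm wide; open, the fingers measure 114 mm over their backs; the gripper's body (76 mm by 85 mm) begins 54 mm behind the grasp point. The pads swing forward as they close: fully open they stand 13 mm farther back than shut.
Start: joints at [1.034, 0.576, 0.025, 1.437, -0.015, 1.129, -0.057], TCP at [0.295, -0.607, 0.253] pointing down, gripper open.
Joint ranges: [-2.76, 2.76], [-0.34, 2.15], [-1.52, 1.57], [0.19, 2.46], [-1.09, 4.23], [0.17, 1.99], [-2.82, 2.82]. Speed limits (rad/s): [2.22, 2.22, 3.01, 3.01, 3.14, 3.14, 3.14].

## Interface

Orientations are given as [roll, pitch, yaw] about the fixed x, y, z axes, in that order (R = Rz(yaw) Ry(pitch) Rx(roll)).
In Python, from plant import sensors, vision, bot gives the robot as it stands.
- The arm moves only by the tool step_arm, never from a script. Its argument "commands" is a list that holds one entry, the list of rows, each a list of 6 numbers: the shift along the tool's x, y, z scaled (see below), then the turn, a rotation vector about the tool's x, y, z scaled (see below). A call has 1 to 10 rows; each row shifts and turns the pose as measured when the row begins, along the tool's axes as they then stand; what a row does not reach is not made up. The controller multiplies each number of a shift by 60 mm and each number of a turn by 5 degrees. A row lasts 1/8 s, in which the tool goes at most 62.5 mm and 10.7 degrees, less where a joint would pass 70% of its speed; a pose out of reach is approached as far as the arm can. A call with a number of a shift or a turn outside -1 to 1 is refused whole. A call with a gripper value outside its range is refused whole. "hand" is the gripper's target within -1 to 1 (fully open at 1, half-way at 0, shut at -1), set as the call begins (left out, the last holds). The fingers move at their own pace and stop on an object; "newtons" is the grip in N (left out, the last holds). Time passes only in rows, so rows that do not move let the fingers close. It gives the time, the measured TCP pose, the force and the opening at its end, in the units of the state.
- sensors.sense(): the state, without advancing time (a new reading comes with each control period).
- vision.get_image(name): name is "scene" or "top" or "wrist"; returns a dict with "img" (384x512x3 uint8, blue, green, red), "fx", "fy", "cx", "cy" (pixels), "pose" (4x4, takes a point from camera to world coordinates). Camera axes: x right, y down, z forward; pixel columns grow to the right and rows downward; lengths in m; the calibration is good to about 2 mm. A picture is of the moment at which its call begins. There is no depth.
- bot.hand_in(): hands the job in, once; it reports no verdict.
The state is a dict: "t": time; "joint_pos": joint angles; "joint_velocities": joint speeds; "joint_efforts": joint torques, N m; "ee_pos": TCP position; "orientation": TCP orientation; "force": force on the tool from outside, world axes, zero at the start; "ft_torque": the same for the moment, N m; "grip_width": opening from 0.0 (shut) to 1.0 (fully open).
Only numpy, scipy, OpenCV 4.12 (cv2) and the standard library are available. Lean on these libraries where they do the work, as an engineer would, in place of code of your own. Each camera call takes 0.05 s, during which the arm holds its last target.

## Working session

There is one attempt and no reset: what is moved stays moved. The work goes in short steps, Python scripts to look and compute and a tool call to move; the robot and the scene stay as the last step left them, time stands still between calls to the robot, and variables do not carry over. Pictures are saved under pics/ and viewed, and the job is handed in when it is done.

Besides the shell and the picture viewer there is one more tool, called after "Emit:" as name(argument=value, ...) on one line, values as JSON. step_arm: Moves the arm, as the interface text tells. Its arguments: {"type":"object","properties":{"commands":{"type":"array"},"hand":{"type":"number"},"newtons":{"type":"number"}},"required":["commands"]}

```bash
ls; mkdir -p pics
python3 - <<'E'
from plant import sensors, vision
import cv2
print(sensors.sense())
for n in ["scene","top","wrist"]:
    d=vision.get_image(n); cv2.imwrite(f"pics/{n}0.png",d["img"]); print(n,d["fx"],d["fy"],d["cx"],d["cy"],d["pose"].round(4).tolist() if hasattr(d["pose"],'round') else d["pose"])
E
```

```text
pics
{'t': 0.0, 'joint_pos': array([ 1.03422465,  0.57652507,  0.02484093,  1.43790496, -0.01499753,
        1.12899806, -0.05651336]), 'joint_velocities': array([ 1.12211474e-03, -5.36382481e-04,  6.56357757e-05,  7.06478285e-05,
        3.39392231e-05,  2.07111398e-04,  1.00686860e-04]), 'joint_efforts': array([-5.54085491e-04, -7.65750790e+01,  2.24992655e+00, -2.85963124e+01,
        1.51746010e-02,  1.25810629e-02,  1.42874393e-05]), 'ee_pos': array([ 0.29511162, -0.6066088 ,  0.25244837]), 'orientation': array([-3.13994403e+00,  8.65779501e-05,  4.52796241e-01]), 'force': array([-0.53176769,  0.07644137,  0.36001805]), 'ft_torque': array([-0.01398963, -0.04453444,  0.03674384]), 'grip_width': 0.9972949955046455}
scene 429.3394602099529 429.3394602099529 253.795687412285 196.12354808503048 [[-0.687, -0.3402, 0.6421, -0.1496], [-0.7263, 0.3491, -0.5921, 0.5574], [-0.0227, -0.8731, -0.4869, 0.5764], [0.0, 0.0, 0.0, 1.0]]
top 396.69975209474745 396.69975209474745 249.9900284891107 188.6614817090292 [[-0.0249, -0.9873, 0.1569, 0.3735], [-0.9997, 0.0231, -0.0128, -0.0391], [0.009, -0.1571, -0.9875, 0.9802], [0.0, 0.0, 0.0, 1.0]]
wrist 345.0770588761104 345.0770588761104 256.8564692532534 191.15167957770677 [[0.438, -0.8612, -0.258, 0.3616], [-0.899, -0.4201, -0.124, -0.5755], [-0.0016, 0.2862, -0.9582, 0.3724], [0.0, 0.0, 0.0, 1.0]]
```

View pics/top0.png

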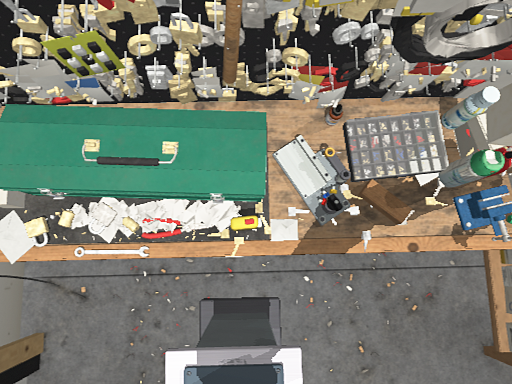

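View pics/scene0.png

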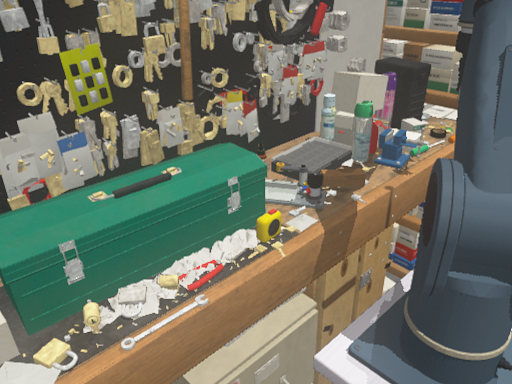

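View pics/wrist0.png

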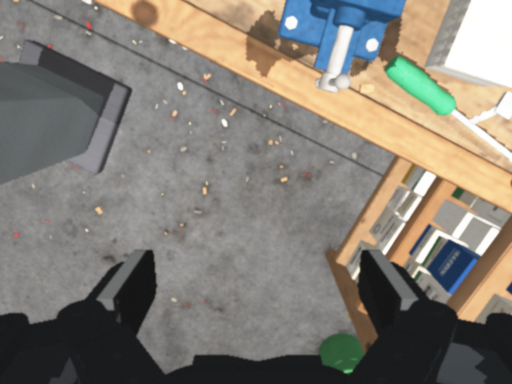

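Run:
```python
import cv2
a=cv2.imread("pics/top0.png")[110:260,220:480]
cv2.imwrite("pics/top0z.png",cv2.resize(a,None,fx=3,fy=3,interpolation=cv2.INTER_CUBIC))
a=cv2.imread("pics/scene0.png")[120:250,230:400]
cv2.imwrite("pics/scene0z.png",cv2.resize(a,None,fx=4,fy=4,interpolation=cv2.INTER_CUBIC))
```

```text
(no output)
```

View pics/top0z.png

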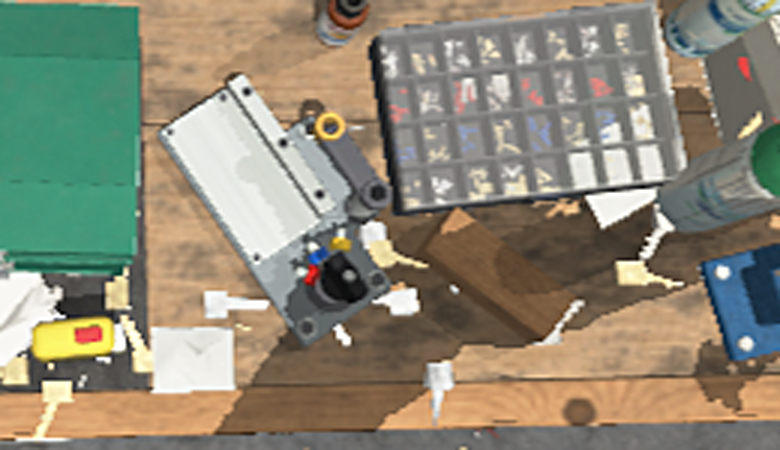

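View pics/scene0z.png

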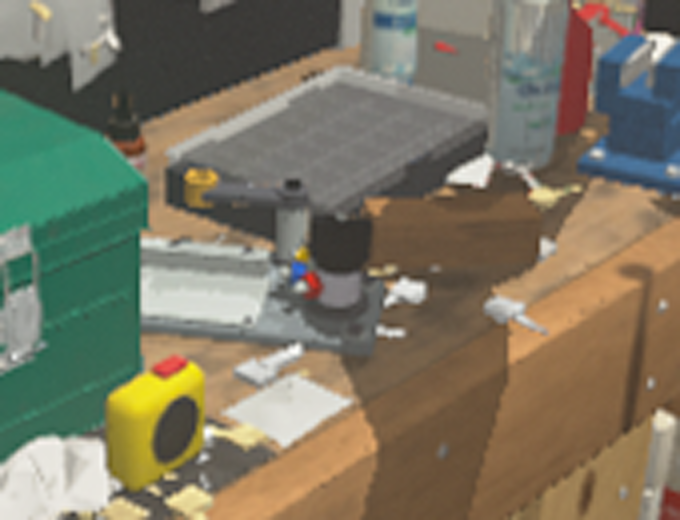

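```bash
cat > h.py <<'E'
import numpy as np, cv2
from scipy.spatial.transform import Rotation as R
def ray(d,u,v,z):
    P=np.array(d["pose"]); r=P[:3,:3]@np.array([(u-d["cx"])/d["fx"],(v-d["cy"])/d["fy"],1])
    return P[:3,3]+r*(z-P[2,3])/r[2]
def proj(d,p):
    P=np.array(d["pose"]); c=P[:3,:3].T@(np.array(p)-P[:3,3]); return np.array([d["fx"]*c[0]/c[2]+d["cx"],d["fy"]*c[1]/c[2]+d["cy"]])
E
python3 - <<'E'
from h import *
import json
from plant import vision
d=vision.get_image("top")
f=lambda u,v,z: ray(d,220+u/3,110+v/3,z)[:2].round(4)
for n,u,v,z in [("base TL",160,132,.012),("base TR",238,74,.012),("base bot",305,345,.011),("base R",388,285,.011),("knobtop",345,278,.076),("red",311,272,.031),("blue",318,256,.031),("yel",340,242,.031),
 ("blkT",456,208,.036),("blkL",428,248,.036),("blkB",540,342,.036),("blkR",578,312,.036),("box near corner",398,212,0.04),("tape",75,340,.067),("toolbox",138,260,.1)]:
    print(n,f(u,v,z))
E
```

```text
base TL [ 0.6139 -0.1123]
base TR [ 0.6626 -0.1798]
base bot [ 0.4335 -0.2244]
base R [ 0.481  -0.2953]
knobtop [ 0.48   -0.2454]
red [ 0.4908 -0.2285]
blue [ 0.5036 -0.2349]
yel [ 0.5146 -0.2533]
blkT [ 0.5395 -0.3478]
blkL [ 0.5074 -0.3228]
blkB [ 0.4298 -0.4068]
blkR [ 0.453  -0.4392]
box near corner [ 0.5366 -0.2995]
tape [ 0.4382 -0.0374]
toolbox [ 0.4943 -0.0859]
```

Emit:
step_arm(commands=[[[0.71,-0.54,-0.05,0,0,0],[0.71,-0.54,-0.05,0,0,0],[0.71,-0.54,-0.05,0,0,0],[0.71,-0.54,-0.05,0,0,0],[0.71,-0.54,-0.05,0,0,0],[0.71,-0.54,-0.05,0,0,0],[0,0,0,0,0,0]]])

```text
t: 1.08
ee_pos: [0.4439, -0.3114, 0.2695]
orientation: [-3.139, 0.0, 0.452]
force: [-0.9, -0.4, 0.0]
grip_width: 1.0
```

Run:
```python
from h import *
from plant import sensors, vision
s=sensors.sense(); print(s["t"],s["ee_pos"],s["orientation"],s["force"],s["joint_pos"])
d=vision.get_image("wrist"); cv2.imwrite("pics/w1.png",d["img"]); np.save("w1.npy",d,allow_pickle=True)
cv2.imwrite("pics/w1z.png",cv2.resize(d["img"],(800,600),interpolation=cv2.INTER_CUBIC))
```

```text
1.075 [ 0.44393375 -0.31138573  0.26951003] [-3.13902698e+00  1.40064995e-04  4.52159574e-01] [-0.86910771 -0.42999595  0.04351421] [ 0.5421364   0.36364633 -0.02272814  1.76371344  0.00794473  1.01653255
 -0.60194069]
```

View pics/w1z.png

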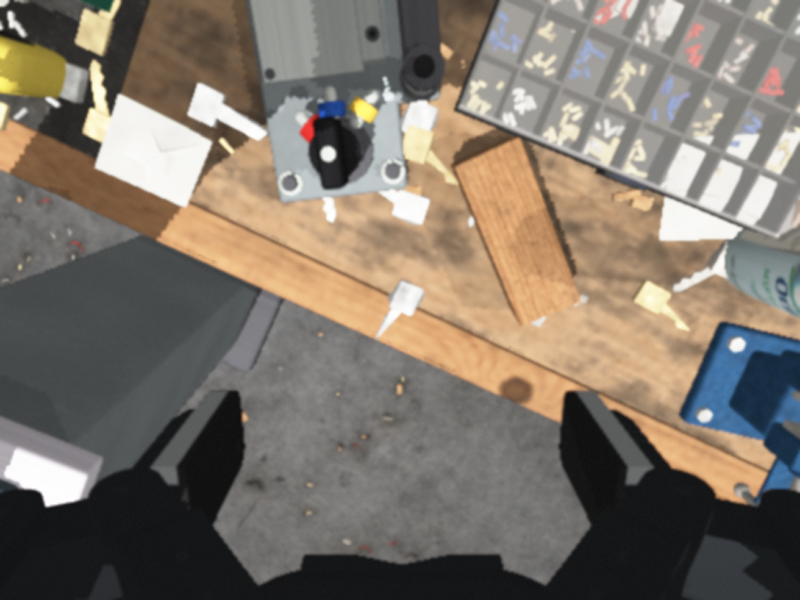

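Emit:
step_arm(commands=[[[0.9,-0.1,0,0,0,0],[0.9,-0.1,0,0,0,0],[0,0,0,0,0,0]]], hand=0.2)

```text
t: 1.5
ee_pos: [0.5348, -0.26, 0.2689]
orientation: [-3.142, 0.004, 0.441]
force: [-0.9, -0.7, -0.4]
grip_width: 0.596
```

Run:
```python
from h import *
from plant import sensors, vision
s=sensors.sense(); print(s["t"],s["ee_pos"],s["orientation"],s["force"],s["grip_width"])
d=vision.get_image("wrist"); cv2.imwrite("pics/w2.png",d["img"]); np.save("w2.npy",d,allow_pickle=True)
cv2.imwrite("pics/w2z.png",cv2.resize(d["img"],(800,600),interpolation=cv2.INTER_CUBIC))
```

```text
1.5 [ 0.53477966 -0.26000554  0.26885529] [-3.14156216  0.0037048   0.44123974] [-0.8719557  -0.70892519 -0.40796204] 0.5960511154003842
```

View pics/w2z.png

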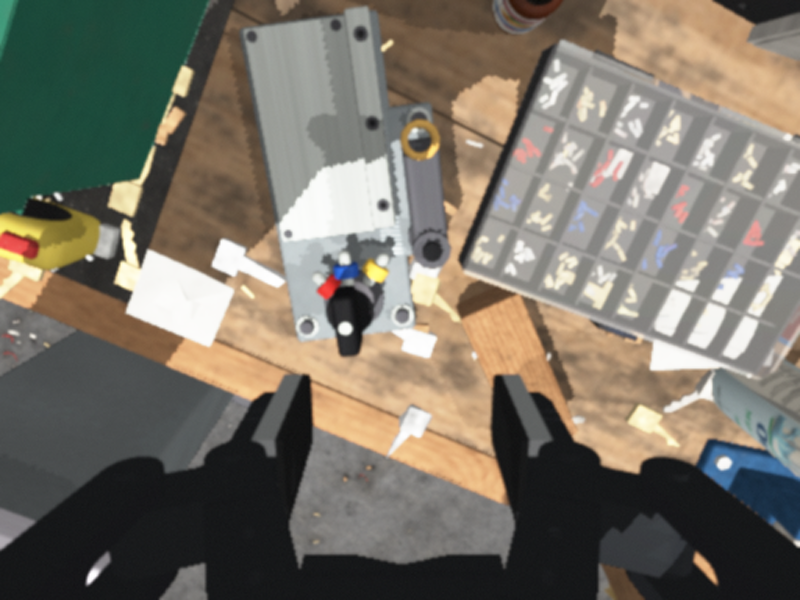

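Run:
```python
from h import *
a=cv2.imread("pics/w2.png")[0:230,145:300]
b=cv2.resize(a[:115],None,fx=5,fy=5,interpolation=cv2.INTER_CUBIC)
c=cv2.resize(a[115:],None,fx=5,fy=5,interpolation=cv2.INTER_CUBIC)
cv2.imwrite("pics/w2a.png",b);cv2.imwrite("pics/w2b.png",c)
```

```text
(no output)
```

View pics/w2a.png

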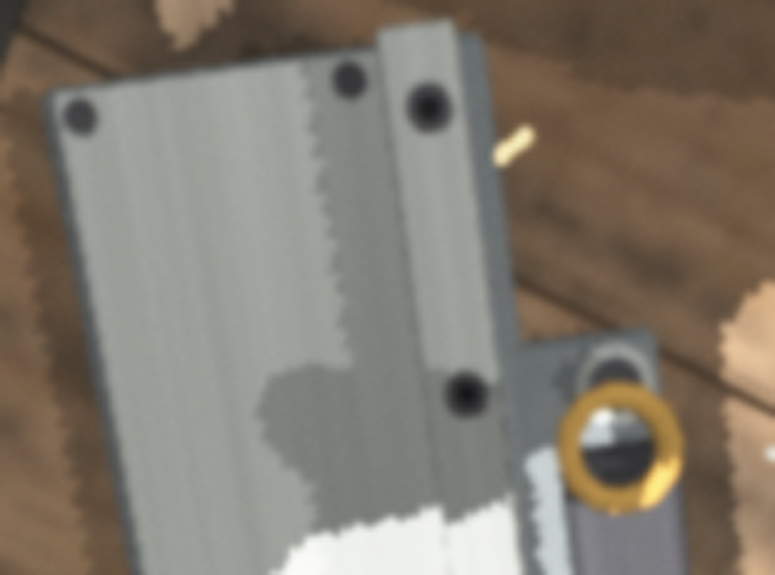

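View pics/w2b.png

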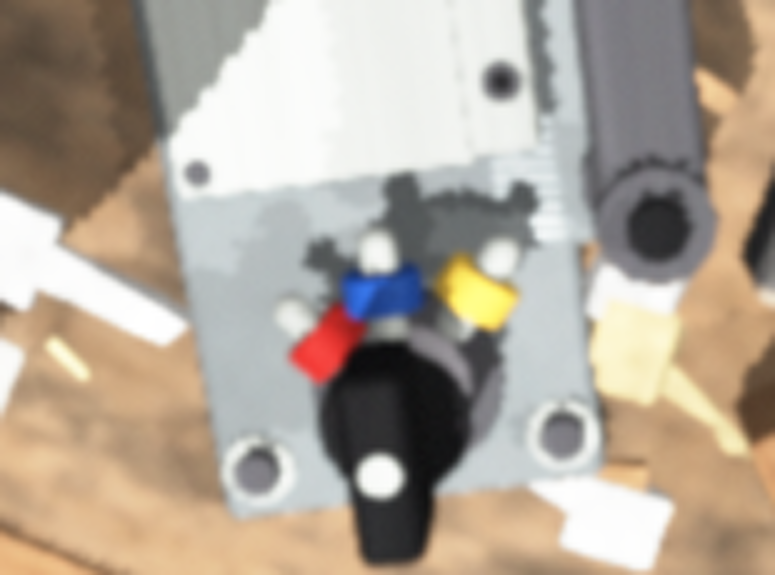

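Run:
```python
from h import *
d=np.load("w2.npy",allow_pickle=True).item()
A=lambda u,v,z: ray(d,145+u/5,v/5,z)[:2]
B=lambda u,v,z: ray(d,145+u/5,115+v/5,z)[:2]
s1,s2,s3=A(428,107,.029),A(466,396,.029),B(501,80,.029)
ang=lambda v: np.degrees(np.arctan2(v[1],v[0]))
print("fence screws",s1,s2,s3,ang(s1-s2),ang(s2-s3),ang(s1-s3),np.linalg.norm(s1-s3))
bl,br=B(232,517,.011),B(602,478,.011); tl=A(48,97,.014); 
tr=A(478,38,.011)
print("corners",bl,br,tl,tr,np.linalg.norm(bl-br),np.linalg.norm(tl-bl),np.linalg.norm(tr-br),ang(br-bl),ang(tl-bl),ang(tr-br))
print("mean",(bl+br+tl+tr)/4)
h1,h2=B(258,470,.012),B(563,433,.012); print("holes",h1,h2,ang(h2-h1),np.linalg.norm(h1-h2))
b1,b2,b3=A(80,117,.014),A(349,80,.014),B(197,173,.014); print("bedscrews",b1,b2,b3,ang(b1-b3),ang(b2-b1))
th=np.radians((ang(s1-s3)+ang(b1-b3)+ang(tl-bl)+ang(tr-br))/4); print("th y",np.degrees(th))
ey=np.array([np.cos(th),np.sin(th)]); ex=np.array([ey[1],-ey[0]])
c=(bl+br+tl+tr)/4
J=lambda p: (np.array([ex@(p-c),ey@(p-c)])*1000).round(1)
for n,p in dict(s1=s1,s2=s2,s3=s3,bl=bl,br=br,tl=tl,tr=tr,h1=h1,h2=h2,knob1=B(380,475,.076),b1=b1,b3=b3,red=B(295,316,.031),blue=B(377,250,.031),yel=B(500,257,.031),fenceTL=A(378,32,.029),fenceTR=A(457,20,.029),fmid=A(418,400,.029),
 barend=B(390,563,.076),barL=B(358,545,.076),barR=B(424,545,.076)).items(): print(n,p.round(4),J(p))
# turret
t=c+ex*-.0025+ey*-.095; print("turret",t, "home",c-ex*.0025,"c",c)
for n,p in dict(red=B(295,316,.031),blue=B(377,250,.031),yel=B(500,257,.031)).items(): print(n,np.linalg.norm(p-t),ang(p-t))
d1=np.load("w1.npy",allow_pickle=True).item()
W=lambda u,v,z: ray(d1,u/1.5625,v/1.5625,z)[:2]
q=[W(456,168,.036),W(521,138,.036),W(578,297,.036),W(521,325,.036)]
print("block top",np.array(q).round(4),np.mean(q,0),[np.linalg.norm(q[i]-q[i-1]) for i in range(4)],ang(q[0]-q[3]),ang(q[1]-q[2]))
print("box",W(460,108,.0),W(460,108,.04),W(775,230,.04))
```

```text
fence screws [ 0.64483758 -0.18137331] [ 0.60047624 -0.20942004] [ 0.55717344 -0.2370269 ] 32.30245202263713 32.518753462078585 32.40942642335127 0.1038379630614416
corners [ 0.43575898 -0.22300379] [ 0.48155932 -0.29711228] [ 0.61624125 -0.11094633] [ 0.6624775  -0.18283932] 0.08711910629316 0.21243992794901864 0.21398527793949704 -58.28321529784973 31.835234526651742 32.27764515432225
mean [ 0.54900926 -0.20347543]
holes [ 0.44958082 -0.22406016] [ 0.48795533 -0.2840442 ] -57.39110434230055 0.07120876081033635
bedscrews [ 0.61556922 -0.11792143] [ 0.64439502 -0.1633711 ] [ 0.50852276 -0.18568389] 32.334594085826836 -57.615673749989774
th y 32.21422504753803
s1 [ 0.6448 -0.1814] [32.4 92.9]
s2 [ 0.6005 -0.2094] [32.5 40.4]
s3 [ 0.5572 -0.237 ] [ 32.7 -11. ]
bl [ 0.4358 -0.223 ] [ -43.8 -106.2]
br [ 0.4816 -0.2971] [  43.3 -107. ]
tl [ 0.6162 -0.1109] [-42.4 106.2]
tr [ 0.6625 -0.1828] [ 43. 107.]
h1 [ 0.4496 -0.2241] [-35.6 -95.1]
h2 [ 0.488 -0.284] [ 35.6 -94.6]
knob1 [ 0.4846 -0.2465] [  2.1 -77.5]
b1 [ 0.6156 -0.1179] [-36.9 101.9]
b3 [ 0.5085 -0.1857] [-36.6 -24.8]
red [ 0.493  
[... 213 characters left out ...]
rend [ 0.4687 -0.2556] [  1.3 -95.8]
barL [ 0.4695 -0.2485] [ -4.3 -91.3]
barR [ 0.475  -0.2601] [  8.4 -92.8]
turret [ 0.46730077 -0.25200348] home [ 0.54767655 -0.20136028] c [ 0.54900926 -0.20347543]
red 0.04255257082491243 52.77724113536608
blue 0.05221226816510972 27.105082154339765
yel 0.056234261873968905 -0.3805348143311259
block top [[ 0.5087 -0.319 ]
 [ 0.5428 -0.3472]
 [ 0.4691 -0.4336]
 [ 0.4344 -0.4087]] [ 0.48872794 -0.37710234] [np.float64(0.11641898761890994), np.float64(0.044240616357201355), np.float64(0.11355775375703542), np.float64(0.042730489879060585)] 50.372717401801275 49.56070416081245
box [ 0.54493935 -0.30692525] [ 0.54140467 -0.30419627] [ 0.5646306  -0.52322343]
```

Run:
```python
from h import *
from scipy.optimize import least_squares
import json
d1=np.load("w1.npy",allow_pickle=True).item();d2=np.load("w2.npy",allow_pickle=True).item()
def dot(d,u,v):
    im=d["img"][v-8:v+9,u-8:u+9].min(2); ys,xs=np.nonzero(im>150); return u-8+xs.mean(),v-8+ys.mean(),len(xs)
for d in(d1,d2):print(np.array(d["pose"])[:3,3], np.array(d["pose"])[:3,2])
a=dot(d1,210,99);b=dot(d2,221,210);print(a,b)
print(ray(d1,a[0],a[1],.076),ray(d2,b[0],b[1],.076))
def tri(o):
    return least_squares(lambda p: np.concatenate([proj(d,p)-np.array(q[:2]) for d,q in o]),[.5,-.25,.05])
r=tri([(d1,a),(d2,b)]);print(r.x,r.fun)
# brass/base hole & block corner checks
print(ray(d1,570/1.5625,0,0)) if 0 else None
for (u1,v1),(u2,v2) in [((456,168),(463,318)),((521,138),(518,293)),((290,184),(307,326)),((393,170),(402,315))]:
    r=tri([(d1,(u1/1.5625,v1/1.5625)),(d2,(u2/1.5625,v2/1.5625))]);print(r.x.round(4),np.abs(r.fun).max())
```

```text
[ 0.51052994 -0.28035922  0.38939166] [-0.25853515 -0.12291033 -0.95815063]
[ 0.60196614 -0.229229    0.38846932] [-0.2619259  -0.12374211 -0.9571221 ]
(np.float64(209.55844155844156), np.float64(98.15584415584415), 77) (np.float64(219.45714285714286), np.float64(210.52857142857144), 70)
[ 0.48437468 -0.24599667  0.076     ] [ 0.48344926 -0.24542129  0.076     ]
[ 0.48427437 -0.24578737  0.07745887] [-0.489482    0.04521314  0.53624951 -0.05577161]
[ 0.5089 -0.3204  0.0289] 0.715596177136888
[ 0.5428 -0.3473  0.0314] 0.9315213459780693
[ 0.4487 -0.2236  0.0091] 0.07713806410501434
[ 0.4886 -0.2835  0.0146] 0.12938609936463763
```

Emit:
step_arm(commands=[[[-0.33,-0.29,0,0,0,-0.7],[-0.33,-0.29,0.3,0,0,-0.7],[0,0,0.75,0,0,0],[0,0,0.75,0,0,0],[0,0,0.5,0,0,0],[0,0,0,0,0,0]]])

```text
t: 2.3
ee_pos: [0.4701, -0.2627, 0.1285]
orientation: [3.137, 0.012, 0.546]
force: [-0.6, 0.5, 0.7]
grip_width: 0.603
```

```bash
cat > st.py <<'E'
from h import *
from plant import sensors, vision
import sys
s=sensors.sense(); print(s["t"],s["ee_pos"].round(4),s["orientation"].round(4),s["force"].round(2),s["ft_torque"].round(2),s["grip_width"])
for a in sys.argv[1:]:
    n=a.split(':')
    d=vision.get_image(n[0]); np.save(n[1]+".npy",d,allow_pickle=True)
    cv2.imwrite(f"pics/{n[1]}.png",cv2.resize(d["img"],(800,600),interpolation=cv2.INTER_CUBIC))
E
python3 st.py wrist:w3
```

```text
2.3 [ 0.4701 -0.2627  0.1285] [3.1373 0.0116 0.546 ] [-0.57  0.48  0.72] [0.02 0.03 0.01] 0.603441454430591
```

View pics/w3.png

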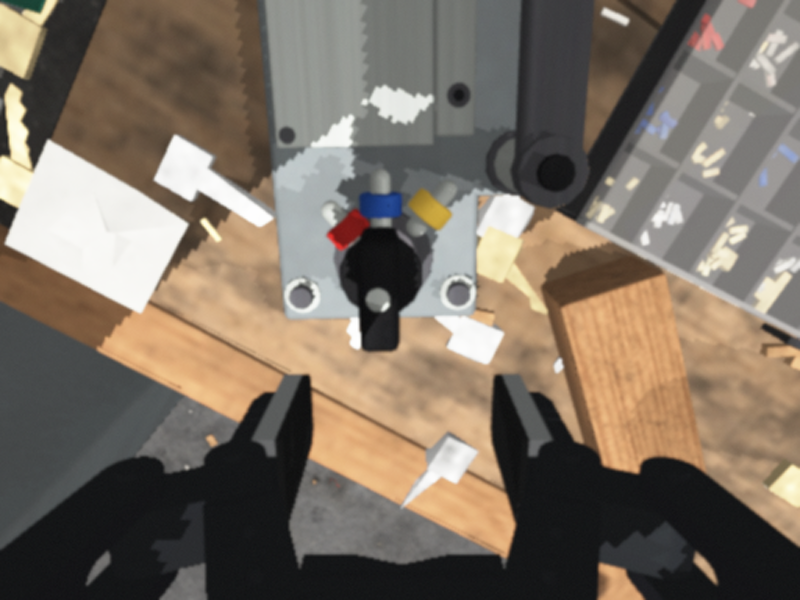

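```bash
cat > go.py <<'E'
from h import *
from plant import sensors
import sys
# usage: x y z yaw -> tool-frame delta in units
s=sensors.sense(); x,y,z,yaw=map(float,sys.argv[1:5])
R0=R.from_euler('xyz',s["orientation"]); T=R.from_euler('xyz',[np.pi,0,yaw])
print("now",s["ee_pos"].round(4),s["orientation"].round(4))
print("shift",(R0.inv().apply(np.array([x,y,z])-s["ee_pos"])/.06).round(3),"turn",(np.degrees((R0.inv()*T).as_rotvec())/5).round(3))
E
python3 - <<'E'
from h import *
d=np.load("w3.npy",allow_pickle=True).item()
im=d["img"][180:202,232:252].min(2); ys,xs=np.nonzero(im>120); u,v=232+xs.mean(),180+ys.mean(); print(u,v,len(xs)); print(ray(d,u,v,.0765))
l=ray(d,362/1.5625,345/1.5625,.076);r=ray(d,398/1.5625,345/1.5625,.076);print(l,r)
E
python3 go.py .484 -.246 .12 .564
```

```text
242.54961832061068 191.3740458015267 131
[ 0.48516424 -0.24621735  0.0765    ]
[ 0.46782194 -0.24970882  0.076     ] [ 0.47420853 -0.2602426   0.076     ]
now [ 0.4708 -0.263   0.1297] [3.1356 0.0105 0.5459]
shift [ 0.337 -0.13   0.158] turn [ 0.068  0.121 -0.208]
```

Emit:
step_arm(commands=[[[0.35,-0.13,0.16,0.07,0.12,-0.2],[0,0,0,0,0,0],[0,0,0,0,0,0]]])

```text
t: 2.72
ee_pos: [0.487, -0.246, 0.1225]
orientation: [3.138, -0.003, 0.563]
force: [-0.2, -0.5, 0.1]
grip_width: 0.595
```

```bash
python3 go.py .4847 -.246 .07 .562
```

```text
now [ 0.487  -0.246   0.1225] [ 3.1377 -0.0034  0.5635]
shift [-0.036 -0.023  0.875] turn [ 0.045 -0.039  0.017]
```

Emit:
step_arm(commands=[[[-0.02,-0.01,0.43,0,0,0],[-0.02,-0.01,0.4,0,0,0],[0,0,0,0,0,0]]])

```text
t: 3.1
ee_pos: [0.4861, -0.247, 0.074]
orientation: [3.134, -0.006, 0.564]
force: [-0.2, -0.1, 0.1]
grip_width: 0.602
```

```bash
python3 go.py .4847 -.246 .07 .562; python3 st.py wrist:w4
```

```text
now [ 0.4861 -0.247   0.074 ] [ 3.1338 -0.0056  0.5638]
shift [-0.011 -0.026  0.066] turn [ 0.089 -0.064  0.021]
3.1 [ 0.4861 -0.247   0.074 ] [ 3.1338 -0.0056  0.5638] [-0.25 -0.09  0.12] [-0.01  0.   -0.04] 0.6021494997321792
```

View pics/w4.png

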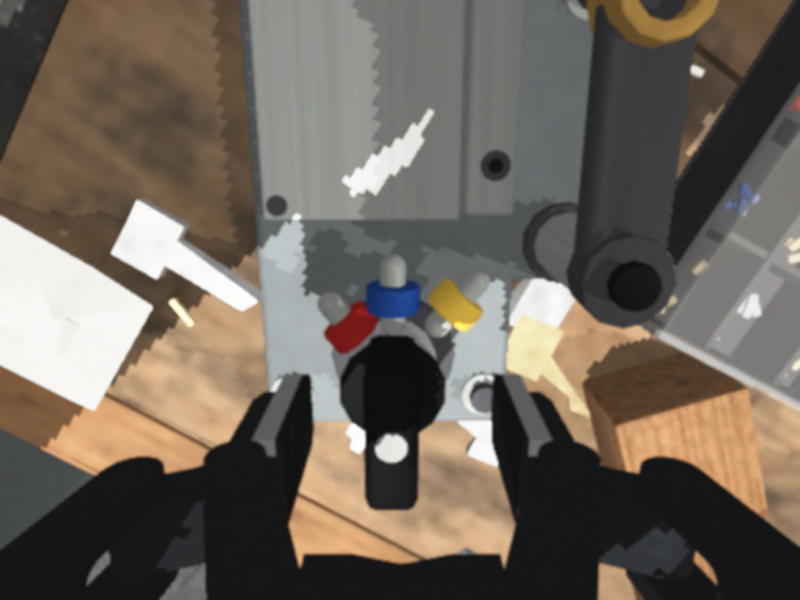

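Emit:
step_arm(commands=[[[-0.01,-0.03,0.05,0.08,-0.06,0],[0,0,0,0,0,0],[0,0,0,0,0,0],[0,0,0,0,0,0],[0,0,0,0,0,0]]], hand=-1, newtons=60)

```text
t: 3.78
ee_pos: [0.4849, -0.2447, 0.0737]
orientation: [3.141, -0.001, 0.565]
force: [-0.1, 0.3, -6.1]
grip_width: 0.149
```

```bash
python3 st.py
```

```text
3.775 [ 0.4849 -0.2447  0.0737] [ 3.1411e+00 -1.4000e-03  5.6460e-01] [-0.11  0.27 -6.08] [ 0.12 -0.05  0.04] 0.14860268849573632
```

Emit:
step_arm(commands=[[[0,0,0,0,0,1],[0,0,0,0,0,1],[0,0,0,0,0,1],[0,0,0,0,0,1],[0,0,0,0,0,1],[0,0,0,0,0,1],[0,0,0,0,0,0]]])

```text
t: 4.65
ee_pos: [0.4851, -0.2455, 0.0737]
orientation: [3.141, -0.002, 0.025]
force: [-0.2, 2.0, -4.8]
grip_width: 0.151
```

```bash
python3 st.py; python3 go.py .4849 -.2450 .0737 -.133
```

```text
4.65 [ 0.4851 -0.2455  0.0737] [ 3.1412e+00 -1.6000e-03  2.5400e-02] [-0.2   2.01 -4.82] [ 0.2   0.02 -0.28] 0.15135182311763856
now [ 0.4851 -0.2455  0.0737] [ 3.1412e+00 -1.6000e-03  2.5400e-02]
shift [-0.004 -0.008  0.   ] turn [ 0.003 -0.019  1.815]
```

Emit:
step_arm(commands=[[[0,0,0,0,0,1],[0,0,0,0,0,0.8],[0,0,0,0,0,0],[0,0,0,0,0,0]]])

```text
t: 5.15
ee_pos: [0.4851, -0.2457, 0.0737]
orientation: [3.141, -0.001, -0.126]
force: [0.6, 0.6, -4.3]
grip_width: 0.145
```

```bash
python3 st.py wrist:w5; python3 go.py .4849 -.2450 .0737 -.133
```

```text
5.15 [ 0.4851 -0.2457  0.0737] [ 3.1412e+00 -1.5000e-03 -1.2620e-01] [ 0.6   0.59 -4.32] [ 0.05  0.09 -0.03] 0.1451571175114175
now [ 0.4851 -0.2457  0.0737] [ 3.1413e+00 -1.4000e-03 -1.2660e-01]
shift [-0.004 -0.011 -0.   ] turn [ 0.004 -0.016  0.073]
```

View pics/w5.png

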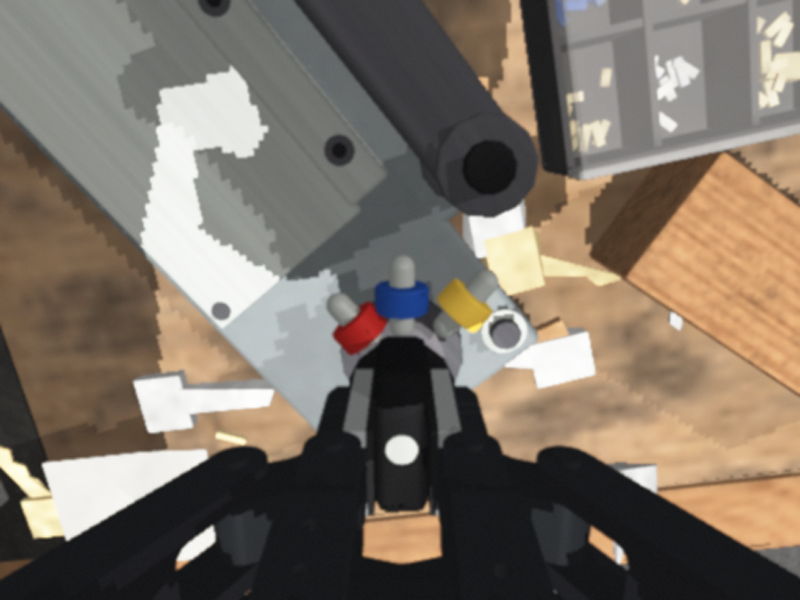

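Emit:
step_arm(commands=[[[0,0,0,0,0,0],[0,0,0,0,0,0],[0,0,0,0,0,0]]], hand=0.2)

```text
t: 5.58
ee_pos: [0.4862, -0.2466, 0.0747]
orientation: [3.14, -0.004, -0.125]
force: [0.1, -1.1, -1.0]
grip_width: 0.599
```

```bash
python3 st.py
```

```text
5.575 [ 0.4862 -0.2466  0.0747] [ 3.1403 -0.0044 -0.1249] [ 0.09 -1.13 -0.99] [ 0.03  0.04 -0.  ] 0.5990551335127021
```

Emit:
step_arm(commands=[[[0,0,-0.6,0,0,0],[0,0,-0.8,0,0,0],[0,0,-0.8,0,0,-1],[0,0,0,0,0,-1],[0,0,0,0,0,-1],[0,0,0,0,0,-1],[0,0,0,0,0,-1],[0,0,0,0,0,-1],[0,0,0,0,0,-1],[0,0,0,0,0,-1]]])

```text
t: 6.82
ee_pos: [0.4863, -0.2473, 0.2137]
orientation: [3.132, -0.005, 0.597]
force: [-0.1, 0.5, 0.4]
grip_width: 0.596
```

```bash
python3 go.py .472 -.397 .2 .87
```

```text
now [ 0.4863 -0.2473  0.2137] [ 3.1325 -0.0045  0.5967]
shift [-1.6    1.927  0.238] turn [ 0.111 -0.037 -3.132]
```

Emit:
step_arm(commands=[[[0,0,0,0,0,-1],[0,0,0,0,0,-1],[0,0,0,0,0,-1],[-0.51,0.36,0,0,0,0],[-0.51,0.36,0.1,0,0,0],[-0.51,0.36,0.1,0,0,0],[-0.46,0.32,0,0,0,0],[0,0,0,0,0,0]]])

```text
t: 7.82
ee_pos: [0.4735, -0.3977, 0.2036]
orientation: [3.128, -0.002, 0.871]
force: [0.9, 0.8, -0.5]
grip_width: 0.601
```

```bash
python3 st.py wrist:w6 top:t6
```

```text
7.825 [ 0.4735 -0.3977  0.2036] [ 3.128e+00 -1.900e-03  8.713e-01] [ 0.91  0.78 -0.47] [ 0.04 -0.02 -0.01] 0.6006475743691578
```

View pics/w6.png

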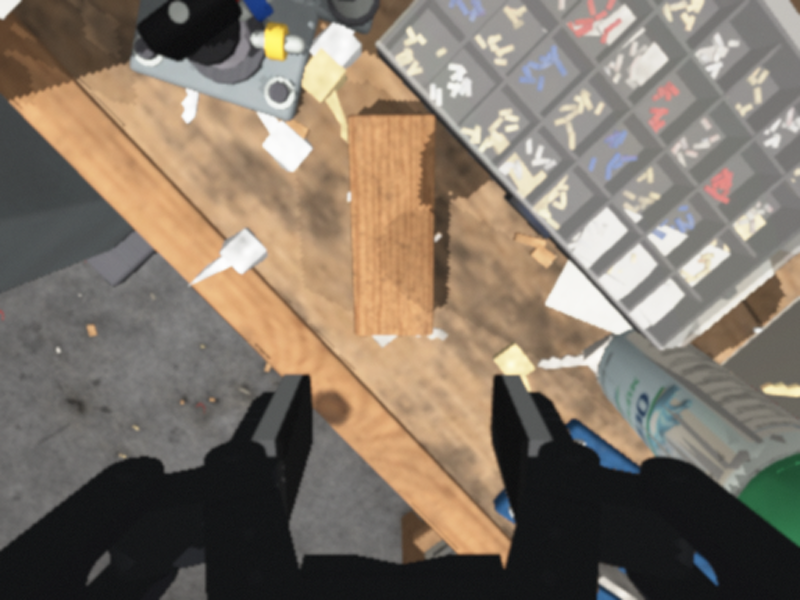

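Run:
```python
from h import *
d=np.load("w6.npy",allow_pickle=True).item()
W=lambda u,v,z: ray(d,u/1.5625,v/1.5625,z)[:2]
q=np.array([W(350,115,.036),W(435,115,.036),W(434,334,.036),W(355,334,.036)])
print(q.round(4),q.mean(0),[np.linalg.norm(q[i]-q[i-1]).round(4) for i in range(4)])
for a,b in((0,3),(1,2)): v=q[a]-q[b]; print(np.degrees(np.arctan2(v[1],v[0])))
# box edge corner
b1,b2=W(380,48,.04),W(650,345,.04); print("box",b1,b2)
m=q.mean(0)
n=np.array([b2[1]-b1[1],b1[0]-b2[0]]);n/=np.linalg.norm(n);th=.875
for off in(0,.02,.035):
  for s in (-1,1):
    f=m+off*np.array([np.cos(th),np.sin(th)])+np.array([np.sin(th),-np.cos(th)])*.047
    for e in(-.011,.011): print(off,e,"dist to box edge",(n@(f+e*np.array([np.cos(th),np.sin(th)])-b1)).round(4))
```

```text
[[ 0.5104 -0.3186]
 [ 0.5433 -0.3462]
 [ 0.4687 -0.4374]
 [ 0.4345 -0.4084]] [ 0.48925215 -0.37763323] [np.float64(0.1176), np.float64(0.0429), np.float64(0.1178), np.float64(0.0448)]
49.785508750439355
50.695832631765114
box [ 0.5419502  -0.30531404] [ 0.55863358 -0.52046865]
0 -0.011 dist to box edge 0.0322
0 0.011 dist to box edge 0.0168
0 -0.011 dist to box edge 0.0322
0 0.011 dist to box edge 0.0168
0.02 -0.011 dist to box edge 0.0182
0.02 0.011 dist to box edge 0.0028
0.02 -0.011 dist to box edge 0.0182
0.02 0.011 dist to box edge 0.0028
0.035 -0.011 dist to box edge 0.0077
0.035 0.011 dist to box edge -0.0076
0.035 -0.011 dist to box edge 0.0077
0.035 0.011 dist to box edge -0.0076
```

```bash
python3 go.py .4893 -.3776 .10 .876
```

```text
now [ 0.4747 -0.3944  0.2036] [ 3.129  -0.0037  0.8749]
shift [ 0.365 -0.014  1.728] turn [ 0.145 -0.043 -0.013]
```

Emit:
step_arm(commands=[[[0.36,0,0.3,0.14,-0.04,0],[0,0,0.7,0,0,0],[0,0,0.7,0,0,0],[0,0,0,0,0,0],[0,0,0,0,0,0]]], hand=0.45)

```text
t: 8.55
ee_pos: [0.4931, -0.372, 0.103]
orientation: [3.138, -0.004, 0.882]
force: [-0.1, -0.3, 0.9]
grip_width: 0.727
```

```bash
python3 go.py .4893 -.3776 .039 .876; python3 st.py wrist:w7
```

```text
now [ 0.4931 -0.372   0.103 ] [ 3.1375 -0.0035  0.8824]
shift [-0.117  0.006  1.066] turn [ 0.047 -0.041  0.073]
8.55 [ 0.4931 -0.372   0.103 ] [ 3.1375 -0.0035  0.8824] [-0.09 -0.33  0.94] [0.04 0.   0.03] 0.7273345064681532
```

View pics/w7.png

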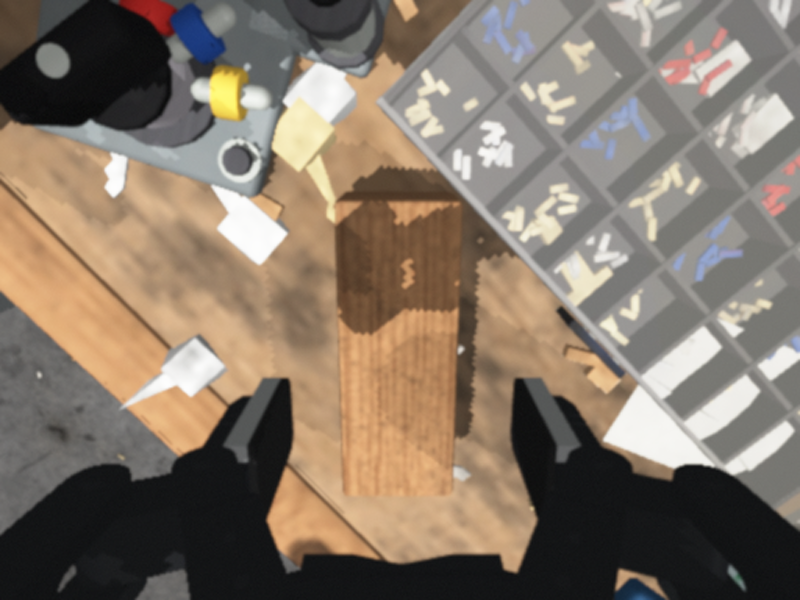

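Emit:
step_arm(commands=[[[-0.1,0,0.4,0.04,-0.04,0.07],[0,0,0.4,0,0,0],[0,0,0.2,0,0,0],[0,0,0,0,0,0],[0,0,0,0,0,0]]])

```text
t: 9.22
ee_pos: [0.4935, -0.3792, 0.05]
orientation: [3.129, -0.001, 0.876]
force: [-0.2, 0.1, 0.4]
grip_width: 0.721
```

```bash
python3 go.py .4893 -.3776 .039 .876; python3 st.py wrist:w8
```

```text
now [ 0.4935 -0.3792  0.05  ] [ 3.1287e+00 -1.3000e-03  8.7600e-01]
shift [-0.025 -0.073  0.182] turn [ 0.147 -0.015  0.   ]
9.225 [ 0.4935 -0.3792  0.05  ] [ 3.1287e+00 -1.3000e-03  8.7600e-01] [-0.18  0.13  0.39] [-0.01  0.06  0.01] 0.7205868669339982
```

View pics/w8.png

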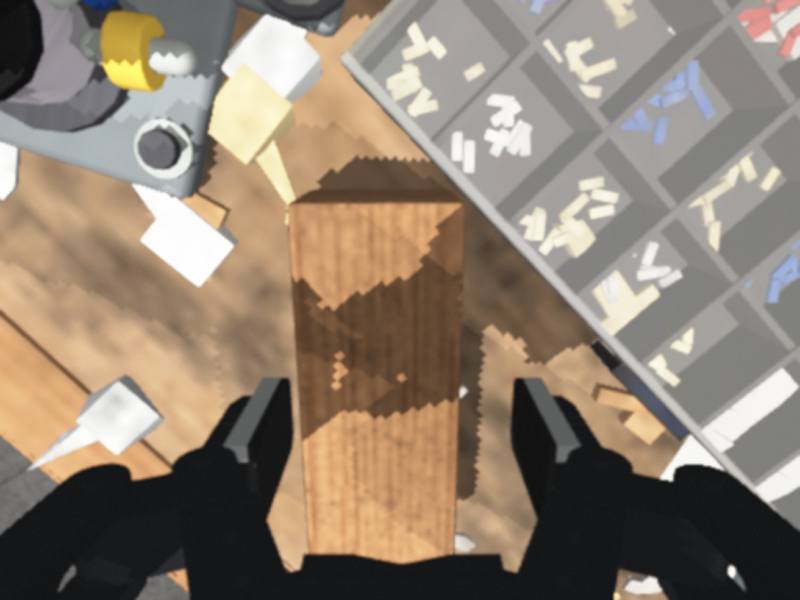

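Emit:
step_arm(commands=[[[-0.02,-0.07,0.09,0.15,0,0],[0,0,0.09,0,0,0],[0,0,0,0,0,0]]])

```text
t: 9.65
ee_pos: [0.4897, -0.3776, 0.0395]
orientation: [3.141, -0.001, 0.876]
force: [-0.8, -0.1, 0.0]
grip_width: 0.726
```

```bash
python3 go.py .4893 -.3776 .039 .876
```

```text
now [ 0.4897 -0.3776  0.0395] [ 3.1413e+00 -1.4000e-03  8.7600e-01]
shift [-0.004 -0.005  0.009] turn [ 0.004 -0.016 -0.   ]
```

Emit:
step_arm(commands=[[[0,0,0,0,0,0],[0,0,0,0,0,0],[0,0,0,0,0,0],[0,0,0,0,0,0]]], hand=-1, newtons=60)

```text
t: 10.15
ee_pos: [0.4894, -0.3775, 0.0397]
orientation: [-3.141, -0.001, 0.876]
force: [-1.0, -0.0, 1.7]
grip_width: 0.51
```

```bash
python3 st.py
```

```text
10.15 [ 0.4894 -0.3775  0.0397] [-3.1413e+00 -1.2000e-03  8.7610e-01] [-0.95 -0.05  1.7 ] [ 0.1   0.21 -0.  ] 0.5101380970566917
```

Emit:
step_arm(commands=[[[0,0,-0.5,0,0,0],[0,0,-0.8,0,0,0],[0,0,-0.8,0,0,0],[0,0,-0.7,0,0,0.8],[0,0,0,0,0,0.9],[0,0,0,0,0,0.9],[0,0,0,0,0,0.9],[0,0,0,0,0,0]]])

```text
t: 11.15
ee_pos: [0.4893, -0.3771, 0.2115]
orientation: [-3.139, -0.001, 0.562]
force: [-0.5, -0.9, -1.1]
grip_width: 0.512
```

```bash
python3 st.py; python3 go.py .5705 -.1751 .2 .564
```

```text
11.15 [ 0.4893 -0.3771  0.2115] [-3.139e+00 -1.300e-03  5.622e-01] [-0.48 -0.87 -1.13] [-0.02 -0.01 -0.  ] 0.5124627913885405
now [ 0.4893 -0.3771  0.2115] [-3.139e+00 -1.300e-03  5.622e-01]
shift [ 2.939 -2.126  0.201] turn [-0.029 -0.015 -0.021]
```

Emit:
step_arm(commands=[[[0.5,-0.36,0,0,0,0],[0.6,-0.43,0,0,0,0],[0.6,-0.43,0,0,0,0],[0.6,-0.43,0,0,0,0],[0.55,-0.4,0,0,0,0],[0,0,0,0,0,0],[0,0,0,0,0,0]]])

```text
t: 12.02
ee_pos: [0.5694, -0.1766, 0.2099]
orientation: [-3.138, 0.0, 0.574]
force: [-0.2, -0.6, -1.2]
grip_width: 0.51
```

```bash
python3 st.py wrist:w9 top:t9; python3 go.py .5705 -.1751 .1 .564
```

```text
12.025 [ 0.5694 -0.1766  0.2099] [-3.1381e+00  3.0000e-04  5.7430e-01] [-0.25 -0.59 -1.19] [ 0.    0.01 -0.01] 0.510447841603288
now [ 0.5694 -0.1767  0.21  ] [-3.1378e+00 -1.0000e-04  5.7310e-01]
shift [ 0.03  -0.005  1.833] turn [-0.043 -0.001  0.105]
```

View pics/w9.png

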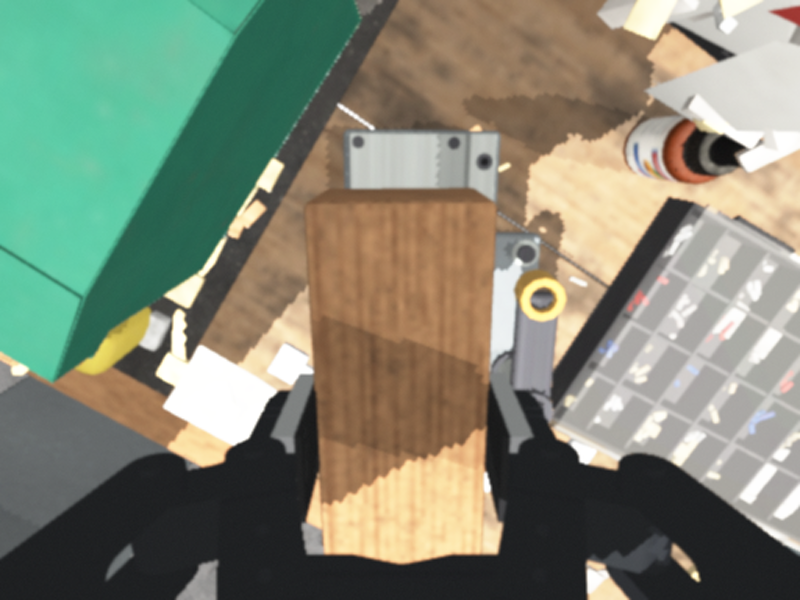

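View pics/t9.png

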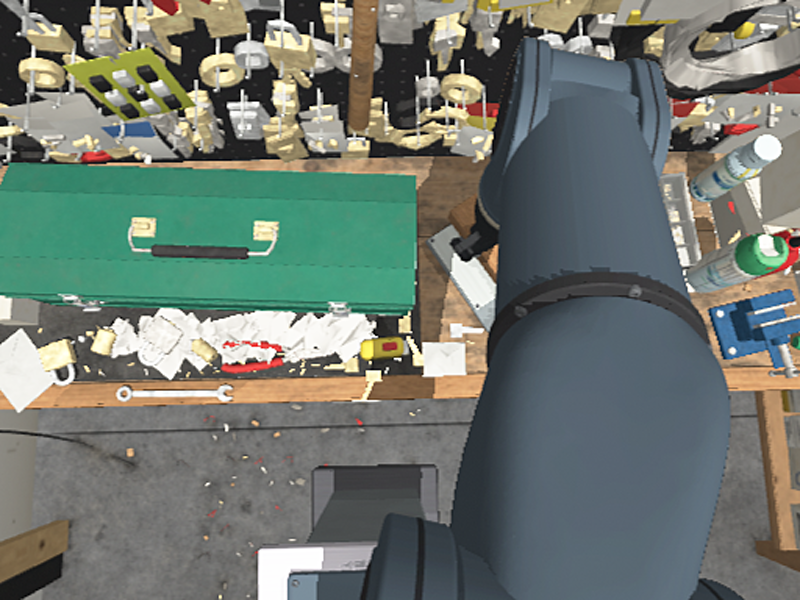

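Emit:
step_arm(commands=[[[0.02,0,0.6,-0.04,0,0.1],[0,0,0.8,0,0,0],[0,0,0.7,0,0,0],[0,0,0,0,0,0],[0,0,0,0,0,0]]])

```text
t: 12.75
ee_pos: [0.5707, -0.1826, 0.0836]
orientation: [3.137, -0.002, 0.558]
force: [0.5, -0.5, -1.2]
grip_width: 0.511
```

```bash
python3 st.py wrist:w10; python3 go.py .5705 -.1751 .0537 .564
```

```text
12.75 [ 0.5707 -0.1826  0.0836] [ 3.1367e+00 -2.1000e-03  5.5770e-01] [ 0.52 -0.47 -1.19] [ 0.   -0.01 -0.03] 0.5106316557544115
now [ 0.5706 -0.1826  0.0837] [ 3.1367e+00 -2.1000e-03  5.5770e-01]
shift [ 0.064 -0.109  0.499] turn [ 0.057 -0.024 -0.072]
```

View pics/w10.png

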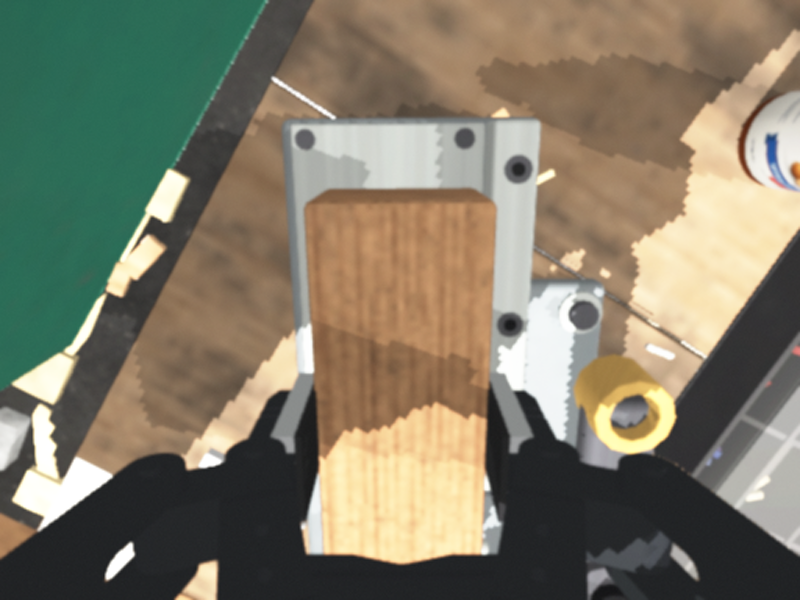

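Emit:
step_arm(commands=[[[0.06,-0.11,0.15,0.05,-0.02,-0.07],[0,0,0.2,0,0,0],[0,0,0,0,0,0],[0,0,0,0,0,0]]])

```text
t: 13.3
ee_pos: [0.5719, -0.1749, 0.0644]
orientation: [3.138, -0.004, 0.565]
force: [0.5, 1.1, -0.8]
grip_width: 0.511
```

```bash
python3 st.py wrist:w11; python3 go.py .5705 -.1751 .0537 .564
python3 - <<'E'
from h import *
d=np.load("w11.npy",allow_pickle=True).item()
cv2.imwrite("pics/w11z.png",cv2.resize(d["img"][50:300,150:400],None,fx=2.4,fy=2.4,interpolation=cv2.INTER_CUBIC))
E
```

```text
13.3 [ 0.5719 -0.1749  0.0644] [ 3.1377 -0.0039  0.5646] [ 0.52  1.07 -0.78] [ 0.05 -0.04 -0.05] 0.5114198782152106
now [ 0.5718 -0.1749  0.0644] [ 3.1378 -0.0038  0.5645]
shift [-0.021 -0.01   0.178] turn [ 0.043 -0.043  0.005]
```

View pics/w11z.png

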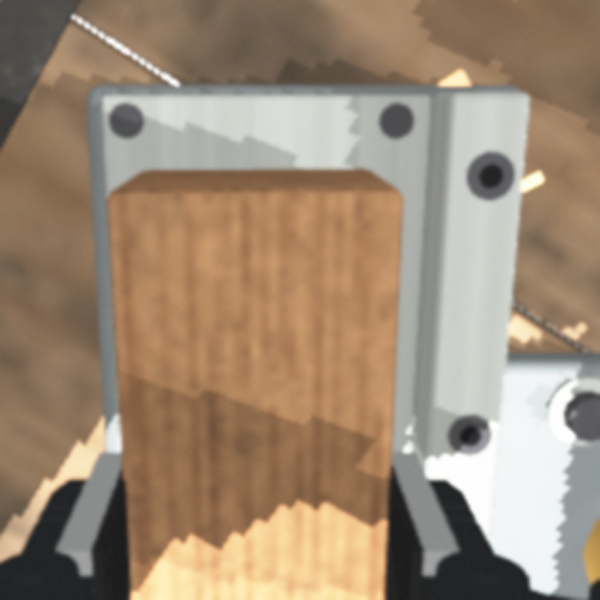

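Emit:
step_arm(commands=[[[-0.02,-0.01,0.12,0.04,-0.04,0],[0,0,0.05,0,0,0],[0,0,0,0,0,0]]])

```text
t: 13.72
ee_pos: [0.5706, -0.1753, 0.0537]
orientation: [3.141, -0.0, 0.564]
force: [0.6, 0.1, -0.2]
grip_width: 0.507
```

```bash
python3 st.py; python3 go.py .5705 -.1751 .0537 .564
```

```text
13.725 [ 0.5706 -0.1753  0.0537] [ 3.1412e+00 -3.0000e-04  5.6430e-01] [ 0.58  0.12 -0.17] [ 0.05 -0.1  -0.01] 0.5074737440969777
now [ 0.5706 -0.1753  0.0537] [ 3.1412e+00 -3.0000e-04  5.6430e-01]
shift [-0.    -0.003  0.   ] turn [ 0.005 -0.004  0.003]
```

Emit:
step_arm(commands=[[[0,0,0.02,0,0,0],[0,0,0,0,0,0]]])

```text
t: 13.98
ee_pos: [0.5708, -0.1753, 0.054]
orientation: [3.141, -0.001, 0.564]
force: [-0.1, -0.1, -1.2]
grip_width: 0.513
```

```bash
python3 st.py
```

```text
13.975 [ 0.5708 -0.1753  0.054 ] [ 3.1407e+00 -9.0000e-04  5.6410e-01] [-0.06 -0.1  -1.19] [ 0.04  0.02 -0.01] 0.5134125002621708
```

Emit:
step_arm(commands=[[[0,0,0.03,0,0,0],[0,0,0.03,0,0,0]]])

```text
t: 14.22
ee_pos: [0.5709, -0.1754, 0.0536]
orientation: [3.14, -0.002, 0.564]
force: [-7.1, 2.3, 27.1]
grip_width: 0.509
```

```bash
python3 st.py
```

```text
14.225 [ 0.5709 -0.1754  0.0536] [ 3.1398e+00 -2.0000e-03  5.6360e-01] [-7.14  2.28 27.12] [0.97 1.96 0.09] 0.5088781535393678
```

Emit:
step_arm(commands=[[[0,0.08,0.005,0,0,0],[0,0.08,0.005,0,0,0]]])

```text
t: 14.48
ee_pos: [0.5759, -0.1828, 0.0537]
orientation: [3.141, -0.002, 0.564]
force: [-2.7, 3.1, 6.3]
grip_width: 0.51
```

```bash
cat > f.py <<'E'
from h import *
from plant import sensors
s=sensors.sense(); R0=R.from_euler('xyz',s["orientation"]); 
J=R.from_euler('z',32.3-90,degrees=True)
print("t",s["t"],"ee",s["ee_pos"].round(4),"yaw",s["orientation"].round(4),"F jig",J.inv().apply(s["force"]).round(1),"M jig",J.inv().apply(s["ft_torque"]).round(2),"rel home mm",(J.inv().apply(s["ee_pos"]-np.array([.5653,-.1949,.0537]))*1000).round(1),s["grip_width"].round(3))
E
python3 f.py
```

```text
Traceback (most recent call last):
  File "f.py", line 5, in <module>
    print("t",s["t"],"ee",s["ee_pos"].round(4),"yaw",s["orientation"].round(4),"F jig",J.inv().apply(s["force"]).round(1),"M jig",J.inv().apply(s["ft_torque"]).round(2),"rel home mm",(J.inv().apply(s["ee_pos"]-np.array([.5653,-.1949,.0537]))*1000).round(1),s["grip_width"].round(3))
                                                                                                                                                                                                                                                                 ^^^^^^^^^^^^^^^^^^^^^
AttributeError: 'float' object has no attribute 'round'
```

```bash
sed -i 's/s\["grip_width"\].round(3)/round(s["grip_width"],3)/' f.py; python3 f.py
```

```text
t 14.475 ee [ 0.5759 -0.1828  0.0537] yaw [ 3.1406e+00 -2.3000e-03  5.6450e-01] F jig [-4.  -0.6  6.3] M jig [-0.09  1.17 -0.04] rel home mm [-4.6 15.5 -0. ] 0.51
```

Emit:
step_arm(commands=[[[0,0.05,0.005,0,0,0],[0,0.02,0.005,0,0,0]]])

```text
t: 14.72
ee_pos: [0.5769, -0.184, 0.0537]
orientation: [-3.138, -0.001, 0.565]
force: [-5.2, 3.8, 11.8]
grip_width: 0.512
```

```bash
python3 f.py
```

```text
t 14.725 ee [ 0.5769 -0.184   0.0537] yaw [-3.1376e+00 -1.2000e-03  5.6530e-01] F jig [-6.  -2.4 11.8] M jig [-0.41  1.2  -0.08] rel home mm [-3.  15.6  0. ] 0.512
```

Emit:
step_arm(commands=[[[0,0.03,0,0,0,0],[0,0.03,0,0,0,0]]])

```text
t: 14.98
ee_pos: [0.578, -0.1855, 0.0538]
orientation: [-3.134, -0.001, 0.566]
force: [-5.7, 7.6, 9.4]
grip_width: 0.51
```

```bash
python3 f.py; python3 st.py wrist:w12
```

```text
t 14.975 ee [ 0.578  -0.1855  0.0538] yaw [-3.1345e+00 -6.0000e-04  5.6620e-01] F jig [-9.4 -0.7  9.4] M jig [-0.17  1.73 -0.04] rel home mm [-1.1 15.8  0.1] 0.51
14.975 [ 0.578  -0.1855  0.0538] [-3.1345e+00 -6.0000e-04  5.6620e-01] [-5.66  7.56  9.39] [ 1.37  1.06 -0.04] 0.5101614131518737
```

View pics/w12.png

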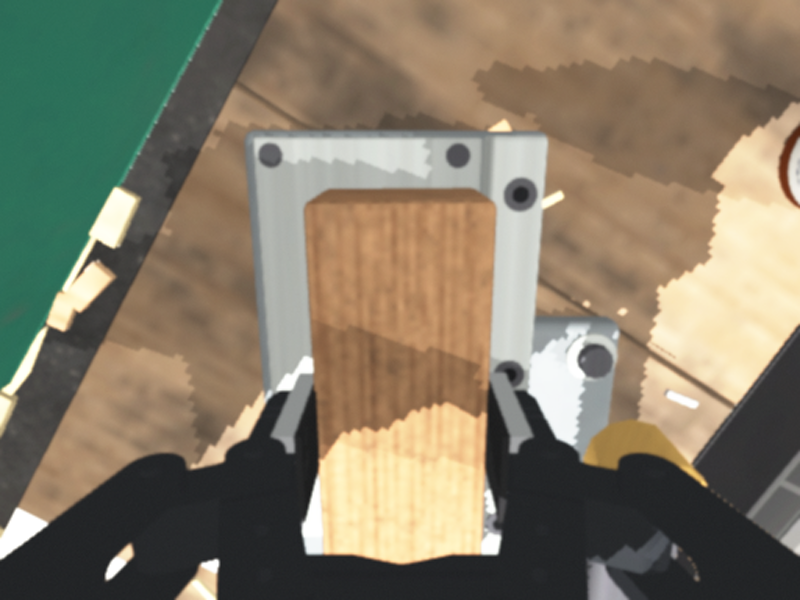

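Emit:
step_arm(commands=[[[0,0.02,-0.01,0,0,0]]])

```text
t: 15.15
ee_pos: [0.5781, -0.1856, 0.0539]
orientation: [-3.132, 0.0, 0.566]
force: [-1.9, 4.5, -1.8]
grip_width: 0.515
```

```bash
python3 f.py; python3 go.py .578 -.1855 .0537 .564
```

```text
t 15.15 ee [ 0.5781 -0.1856  0.0539] yaw [-3.1321e+00  1.0000e-04  5.6630e-01] F jig [-4.8  0.8 -1.8] M jig [ 0.19  1.13 -0.26] rel home mm [-1.  15.8  0.2] 0.515
now [ 0.5781 -0.1856  0.0539] [-3.1321e+00  1.0000e-04  5.6630e-01]
shift [-0.001 -0.003  0.004] turn [-0.108  0.001  0.027]
```

Emit:
step_arm(commands=[[[-0.08,0,0,-0.1,0,0.02],[-0.1,0,0,0,0,0]]])

```text
t: 15.4
ee_pos: [0.571, -0.1898, 0.0537]
orientation: [-3.141, -0.003, 0.566]
force: [1.1, 4.0, 2.3]
grip_width: 0.512
```

```bash
python3 f.py; python3 go.py .578 -.1855 .0537 .564
```

```text
t 15.4 ee [ 0.571  -0.1898  0.0537] yaw [-3.1411 -0.0032  0.5664] F jig [-2.8  3.1  2.3] M jig [ 0.75  0.56 -0.08] rel home mm [-1.3  7.5  0. ] 0.512
now [ 0.571  -0.1898  0.0537] [-3.1411 -0.0032  0.5664]
shift [0.137 0.002 0.001] turn [-0.006 -0.037  0.028]
```

Emit:
step_arm(commands=[[[-0.06,0.01,0,0,-0.03,0.02],[-0.05,0.01,0,0,0,0]]])

```text
t: 15.65
ee_pos: [0.567, -0.1925, 0.0537]
orientation: [-3.14, -0.003, 0.566]
force: [2.4, 7.9, 2.8]
grip_width: 0.509
```

```bash
python3 f.py
```

```text
t 15.65 ee [ 0.567  -0.1925  0.0537] yaw [-3.1396 -0.0033  0.566 ] F jig [-5.4  6.2  2.8] M jig [ 1.13  1.16 -0.1 ] rel home mm [-1.1  2.8  0. ] 0.509
```

Emit:
step_arm(commands=[[[-0.04,0.01,0,0,-0.03,0.02],[-0.04,0.01,0,0,0,0]]])

```text
t: 15.9
ee_pos: [0.5647, -0.1941, 0.0538]
orientation: [-3.138, -0.003, 0.566]
force: [2.2, 7.0, 2.5]
grip_width: 0.518
```

```bash
python3 f.py
```

```text
t 15.9 ee [ 0.5647 -0.1941  0.0538] yaw [-3.1381 -0.0034  0.5657] F jig [-4.7  5.6  2.5] M jig [ 1.24  1.11 -0.1 ] rel home mm [-1.  -0.1  0.1] 0.518
```

Emit:
step_arm(commands=[[[-0.04,0.01,0,-0.03,-0.04,0.02],[-0.04,0.01,0,0,0,0]]])

```text
t: 16.15
ee_pos: [0.5639, -0.1945, 0.0539]
orientation: [-3.14, -0.005, 0.567]
force: [4.9, 9.3, 1.3]
grip_width: 0.518
```

```bash
python3 f.py;python3 st.py wrist:w13 scene:s13 top:t13
```

```text
t 16.15 ee [ 0.5639 -0.1945  0.0539] yaw [-3.1398 -0.0054  0.5665] F jig [-5.2  9.1  1.3] M jig [ 1.97  1.23 -0.18] rel home mm [-1.1 -0.9  0.2] 0.518
16.15 [ 0.5639 -0.1945  0.0539] [-3.1398 -0.0054  0.5665] [4.93 9.31 1.25] [ 2.09 -1.01 -0.18] 0.5176687801298839
```

View pics/w13.png

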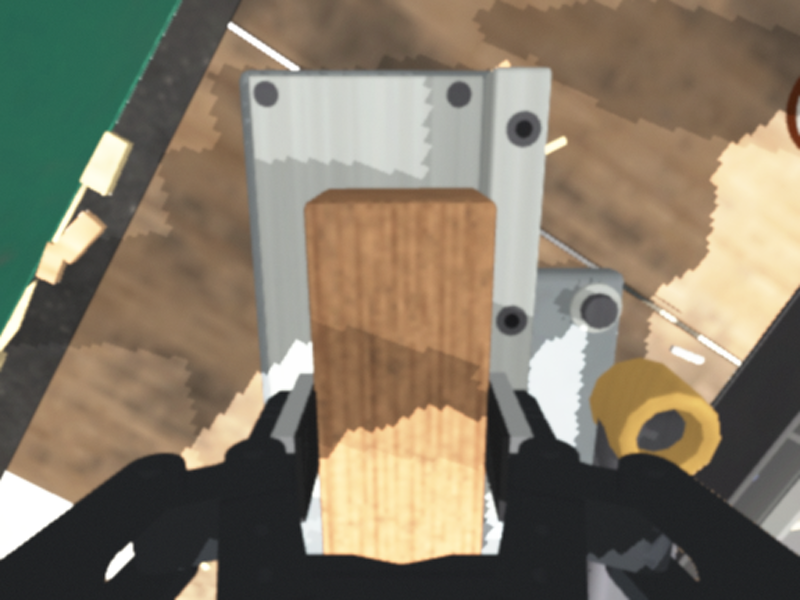

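View pics/s13.png

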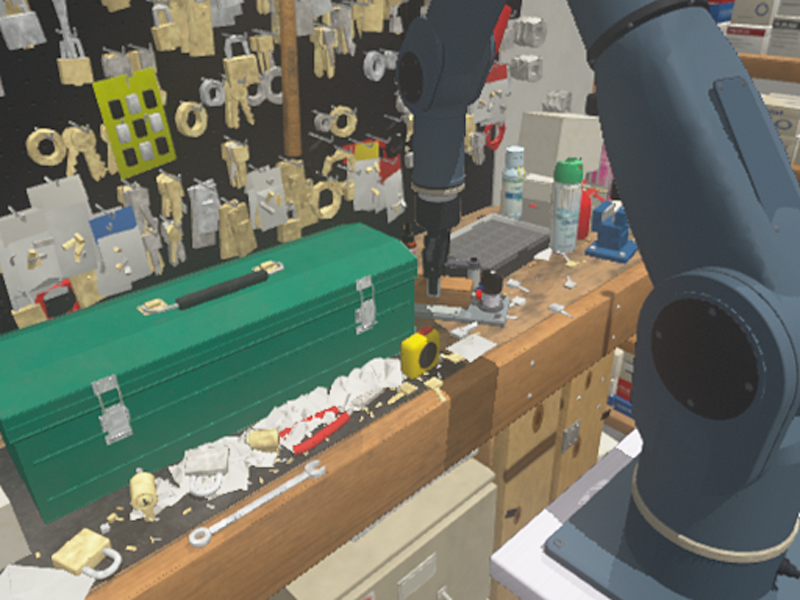

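Run:
```python
from h import *
d=np.load("s13.npy",allow_pickle=True).item()
cv2.imwrite("pics/s13z.png",cv2.resize(d["img"][155:215,255:335],None,fx=9,fy=9,interpolation=cv2.INTER_CUBIC))
w=np.load("w13.npy",allow_pickle=True).item()
W=lambda u,v,z: ray(w,u/1.5625,v/1.5625,z)
J=R.from_euler('z',-57.7,degrees=True); H=np.array([.5653,-.1949,0])
for n,u,v,z in [("blk TL",305,205,.05),("blk TR",496,205,.05),("blk BR",481,189,.014),("fence foot far",487,72,.014),("fence foot near",489,180,.014),("fence top edge far",497,70,.029),("fence top near",496,190,.029),("bed end",350,71,.014)]:
    print(n,(J.inv().apply(W(u,v,z)-H)*1000).round(1))
```

```text
blk TL [-22.4  57.6  50. ]
blk TR [21.3 57.8 50. ]
blk BR [22.9 58.3 14. ]
fence foot far [23.1 90.1 14. ]
fence foot near [25.1 60.9 14. ]
fence top edge far [23.4 88.8 29. ]
fence top near [24.7 59.4 29. ]
bed end [-14.7  90.2  14. ]
```

View pics/s13z.png

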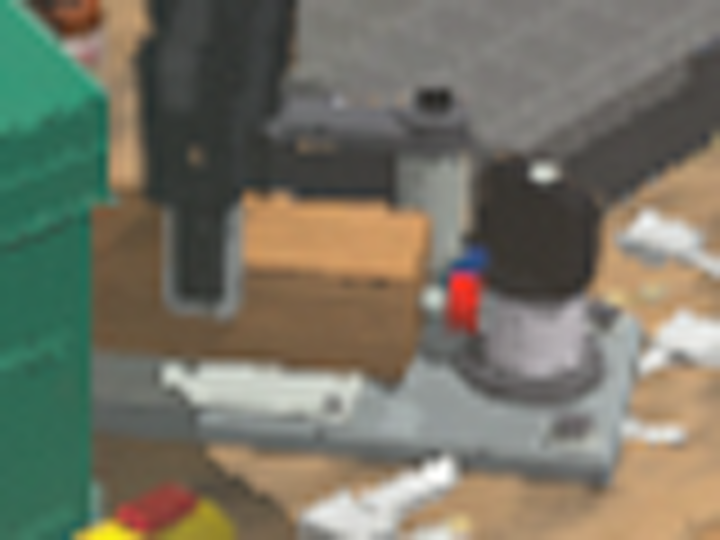

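Emit:
step_arm(commands=[[[-0.02,0.06,0.005,0,0,0]]])

```text
t: 16.42
ee_pos: [0.5642, -0.1947, 0.0537]
orientation: [-3.135, -0.006, 0.568]
force: [-9.5, 19.5, 20.2]
grip_width: 0.508
```

```bash
python3 f.py
```

```text
t 16.425 ee [ 0.5642 -0.1947  0.0537] yaw [-3.1346 -0.006   0.5679] F jig [-21.6   2.4  20.2] M jig [ 0.43  4.37 -0.7 ] rel home mm [-0.8 -0.8  0. ] 0.508
```

Emit:
step_arm(commands=[[[-0.03,0.03,0,-0.07,-0.05,0.08]]])

```text
t: 16.55
ee_pos: [0.5642, -0.1946, 0.0538]
orientation: [-3.138, -0.004, 0.562]
force: [3.4, 9.8, 1.1]
grip_width: 0.513
```

```bash
python3 f.py
```

```text
t 16.55 ee [ 0.5642 -0.1946  0.0538] yaw [-3.1381 -0.0035  0.5623] F jig [-6.5  8.1  1.1] M jig [ 1.73  1.38 -0.13] rel home mm [-0.9 -0.8  0.1] 0.513
```

Emit:
step_arm(commands=[[[-0.03,0.06,0.005,0,0,0]]])

```text
t: 16.68
ee_pos: [0.5644, -0.1948, 0.0538]
orientation: [-3.133, -0.005, 0.564]
force: [-5.3, 18.8, 16.3]
grip_width: 0.515
```

```bash
python3 f.py
```

```text
t 16.675 ee [ 0.5644 -0.1948  0.0538] yaw [-3.1334 -0.0048  0.5642] F jig [-18.7   5.6  16.3] M jig [ 1.14  3.85 -0.63] rel home mm [-0.6 -0.7  0.1] 0.515
```

Emit:
step_arm(commands=[[[-0.03,0.03,0,-0.08,-0.04,0.15]]])

```text
t: 16.8
ee_pos: [0.5644, -0.1946, 0.0538]
orientation: [-3.138, -0.003, 0.553]
force: [3.0, 10.0, 0.7]
grip_width: 0.51
```

```bash
python3 f.py
```

```text
t 16.8 ee [ 0.5644 -0.1946  0.0538] yaw [-3.1378e+00 -3.1000e-03  5.5340e-01] F jig [-6.9  7.9  0.7] M jig [1.63 1.49 0.7 ] rel home mm [-0.8 -0.6  0.1] 0.51
```

Emit:
step_arm(commands=[[[-0.04,0.06,0.005,0,0,0]]])

```text
t: 16.92
ee_pos: [0.5644, -0.1948, 0.0538]
orientation: [-3.134, -0.005, 0.557]
force: [-2.3, 19.2, 16.5]
grip_width: 0.509
```

```bash
python3 f.py
```

```text
t 16.925 ee [ 0.5644 -0.1948  0.0538] yaw [-3.1335 -0.0049  0.5569] F jig [-17.5   8.3  16.5] M jig [1.6  3.8  0.05] rel home mm [-0.6 -0.7  0.1] 0.509
```

Emit:
step_arm(commands=[[[-0.06,0.055,0.005,-0.07,-0.05,0.02]]])

```text
t: 17.05
ee_pos: [0.5643, -0.1948, 0.0538]
orientation: [-3.136, -0.004, 0.559]
force: [3.9, 19.0, 6.7]
grip_width: 0.51
```

```bash
python3 f.py; python3 st.py wrist:w14 scene:s14; python3 f.py
python3 - <<'E'
from h import *
d=np.load("s14.npy",allow_pickle=True).item()
a=cv2.resize(d["img"][155:215,255:335],None,fx=9,fy=9,interpolation=cv2.INTER_CUBIC); cv2.imwrite("pics/s14z.png",a)
d=np.load("w14.npy",allow_pickle=True).item()
cv2.imwrite("pics/w14z.png",cv2.resize(d["img"][30:280,250:400],None,fx=2.4,fy=2.4,interpolation=cv2.INTER_CUBIC))
E
```

```text
t 17.05 ee [ 0.5643 -0.1948  0.0538] yaw [-3.1356 -0.0042  0.5588] F jig [-14.   13.4   6.7] M jig [ 2.76  3.19 -0.14] rel home mm [-0.6 -0.8  0.1] 0.51
17.05 [ 0.5643 -0.1948  0.0538] [-3.1356 -0.0042  0.5588] [ 3.87 19.05  6.69] [ 4.16 -0.63 -0.14] 0.5096400469638543
t 17.15 ee [ 0.5643 -0.1947  0.0538] yaw [-3.1357 -0.0041  0.5589] F jig [-14.1  11.2   8.1] M jig [ 2.31  3.05 -0.17] rel home mm [-0.7 -0.7  0.1] 0.515
```

View pics/s14z.png

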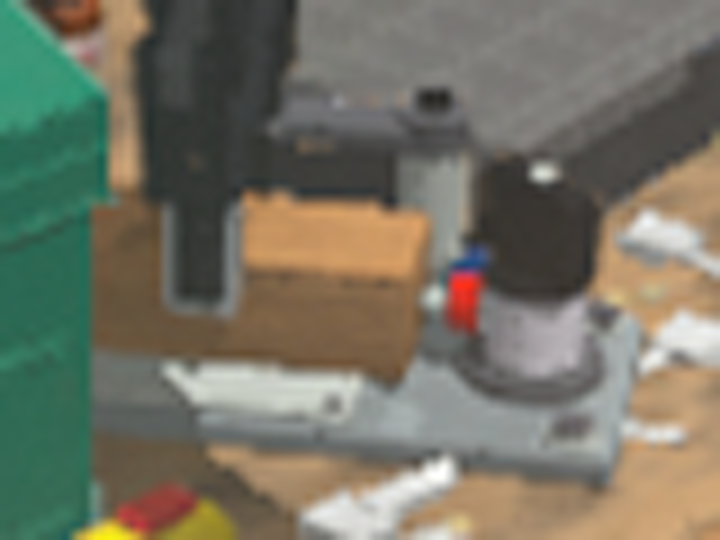

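View pics/w14z.png

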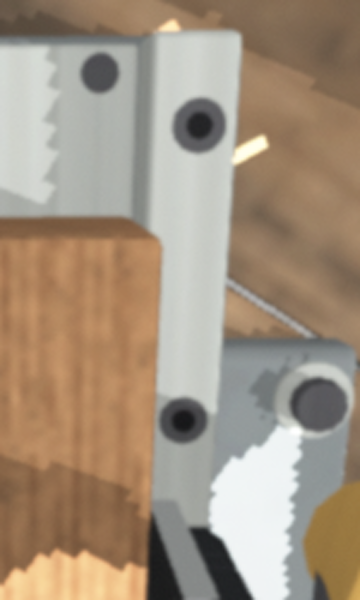

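Run:
```python
from h import *
d=np.load("w14.npy",allow_pickle=True).item()
img=d["img"]
big=cv2.resize(img[55:200,290:350],None,fx=10,fy=10,interpolation=cv2.INTER_CUBIC)
cv2.imwrite("pics/w14c.png",big[250:850])
P=lambda u,v,z: ray(d,250+u/2.4,30+v/2.4,z)[:2]
# subpixel edges by row: block right edge (brown->grey): saturation drop ; fence back edge gray->brown
hsv=cv2.cvtColor(img,cv2.COLOR_BGR2HSV).astype(float)
def fit(rows,lo,hi,z,sign):
    pts=[]
    for v in rows:
        s=hsv[v,lo:hi,1]; g=np.diff(s)*sign; i=g.argmax(); w=np.clip(g[max(0,i-1):i+2],0,None); u=lo+max(0,i-1)+(w*np.arange(len(w))).sum()/w.sum()+.5
        pts.append(ray(d,u,v,z)[:2])
    pts=np.array(pts); l=cv2.fitLine(pts.astype(np.float32),cv2.DIST_HUBER,0,1e-5,1e-5).ravel(); a=np.degrees(np.arctan2(l[1],l[0]))
    if a<-90:a+=180
    n=np.array([-l[1],l[0]]);r=(pts-l[2:])@n
    return a%180,l[2:],r.std(),len(pts)
b=fit(range(134,225,2),300,330,.05,-1)
f=fit(range(50,155,2),335,360,.029,1)
print(b,f)
a=np.radians(f[0]);ex=np.array([np.sin(a),-np.cos(a)])
print("block edge to fence back (expect 15mm at home):",ex@(f[1]-b[1])*1000)
```

```text
(np.float32(32.56352), array([ 0.6108845 , -0.19212316], dtype=float32), np.float64(5.184056726956008e-05), 46) (np.float32(32.462837), array([ 0.6426128, -0.1900782], dtype=float32), np.float64(0.00043150983619350827), 53)
block edge to fence back (expect 15mm at home): 15.304843
```

View pics/w14c.png

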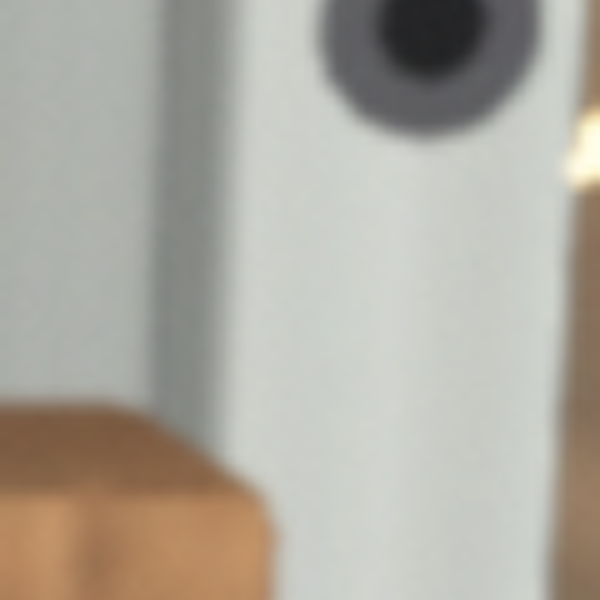

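```bash
python3 st.py wrist:w15 wrist:w15 wrist:w15 >/dev/null; python3 f.py; python3 -c "
from plant import bot
print(bot.hand_in())"; python3 f.py
```

```text
t 17.3 ee [ 0.5644 -0.1948  0.0538] yaw [-3.1357 -0.0041  0.5588] F jig [-13.4  10.    8.8] M jig [ 2.31  3.13 -0.13] rel home mm [-0.6 -0.7  0.1] 0.511
the job is handed in; nothing more can be done
None
the job is handed in; nothing more can be done
```

I turned the knob clockwise from the blue click to the red one. Then I gripped the block, laid it on the bed and slid it against the fence and the red stop. I handed in at about 17.3 s, with the block still gripped and pressed.

**What the last checks showed**
- **Turret:** the knob turned 0.69 rad, against the 0.698 rad between clicks. The twist on the tool had dropped to about zero, so the click looks made. The scene picture shows the red screw at the block's end.
- **Fence:** the block's long side is parallel to the fence within about 0.1°. It lies 15.3 mm from the fence's back face, where 15 mm is expected, and presses with about 13 N.
- **Red stop:** the block's end presses with about 10 N. That had eased from about 13 N over the last quarter second, so it was still settling slightly when I handed in.
- **Bed:** the block is held down with about 9 N, at the height expected for lying on the bed.

**What disagreed**
- The final position is about 0.7 mm short of my estimated home towards the fence and 0.7 mm past it towards the stop. Both are within the 2 mm camera calibration, and I went by the contact forces.
- The tool is tilted about 0.35° from vertical because of the sideways push.
- The block first met the fence with its turret end, so I turned it about 0.6° until it sat flat.

I saw no contact with the other things on the bench or with the bush arm, though I took no final picture to compare their positions.

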